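# Close the bench caliper on the washing machine's stepped shaft

## Robot

A 6-joint arm with a two-finger parallel gripper is mounted at the origin on the work surface. World frame = base frame: x ahead of the robot, y to its left, z up, the work surface at z = 0. Lengths are in mm, angles in rad, forces in N, time in s.
With the tool pointing down it reaches from about 300 to 775 mm from the base axis. Payload 14.6 kg.
Tool frame: the origin (TCP) lies midway between the tips of the shut fingers; the grasp point (between the pads) lies 19 mm behind it (manip.grasp_offset is the distance from the TCP to the grasp point, in mm); z points along the fingers, y is the line along which they close (so a half turn about z gives the same grasp; the last joint's range is limited). The gripper opens to 94 mm and grips with 3 to 60 N. Pads are 16 mm wide; open, the fingers measure 119 mm over their backs; the gripper's body (75 mm by 177 mm) begins 78 mm behind the grasp point.
Start: joints at [1.237, 0.3, 1.521, -0, 1.321, -0.067], TCP at [145.003, 530.531, 205.446] pointing down, gripper open.
Joint ranges: [-3.03, 3.03], [-0.79, 2.21], [0.23, 2.52], [-1.04, 4.18], [0, 3.07], [-2.55, 2.55]. Speed limits (rad/s): [2.22, 2.22, 2.57, 3.14, 3.14, 3.14].

## Interface

Orientations are given as [roll, pitch, yaw] about the fixed x, y, z axes, in that order (R = Rz(yaw) Ry(pitch) Rx(roll)).
In Python, from cell import manip, viewer gives the robot as it stands. The module is installed in compiled form; this text tells all that it offers.
- The arm moves only by the tool move_arm, never from a script. Its argument "moves" is a list of rows, each a list of 4 numbers: the shift along the tool's x, y, z in m, then the turn about the tool's z in rad. A call has 1 to 12 rows; each row is the pose to reach, as a shift and turn from the pose commanded when the call began, along the tool's axes at that moment; what a row does not reach only later rows make up. A row lasts 1/10 s, in which the tool goes at most 50 mm and 8.59 degrees, less where a joint would pass 70% of its speed; a pose out of reach is approached as far as the arm can. A call with a gripper value outside its range is refused whole. "jaw" is the finger opening in m, from 0 to 0.094, set as the call begins (left out, the last holds). The fingers move at their own pace and stop on an object; "squeeze" is the grip in N (left out, the last holds). Time passes only in rows, so rows that repeat a pose let the fingers close. It gives the time, the measured TCP pose, the force, the opening and the grip force at its end, in the units of the state.
- manip.read_state(): the state, without advancing time (a new reading comes with each control period).
- viewer.camera(name): name is "side" or "top"; returns a dict with "frame" (384x512x3 uint8, blue, green, red), "z_map" (384x512 float32, mm along the optical axis (not along the pixel's ray), 0 where there is no reading), "fx", "fy", "cx", "cy" (pixels), "origin" and "orientation" of the camera in the world. Camera axes: x right, y down, z forward; pixel columns grow to the right and rows downward; lengths in mm; the calibration is good to about 2 mm. A picture is of the moment at which its call begins.
- manip.sign_off(): hands the job in; it is judged then, once.
The state is a dict: "clock": time; "joints": joint angles; "qd": joint speeds; "effort": joint torques, N m; "eef_pos": TCP position; "eef_rot": TCP orientation; "wrist_force": force on the tool from outside, world axes, zero at the start; "moment": the same for the moment, N m; "finger_gap": finger opening in mm; "finger_force": force on a finger pad.
Only numpy, scipy, OpenCV 4.12 (cv2) and the standard library are available. Lean on these libraries where they do the work, as an engineer would, in place of code of your own. Each camera call takes 0.05 s, during which the arm holds its last target. There are 200 camera calls.

## Task

Check the washing machine's stepped shaft (thick lower half, thin upper half) in the bench caliper: slide it out from under the fork of its rack and stand it foot down on the caliper's bed, midway across the jaw faces, then slide the moving jaw shut so that the shaft is held against the fixed jaw and the jaw's sprung tip is pushed in about halfway, its pointer between the two black marks. Never drive the tip fully in. Let go, leaving the shaft clamped so, and leave the other two shafts and the things standing about where they are.

Things in the scene. Friction and masses are not known exactly. Their poses are not given: they have to be found in the camera images.
- stepped_shaft: the shaft to measure: bright steel, 100 mm tall, about 0.22 kg, standing upright. Origin at the centre of its underside, z up its axis. Foot flange 46 mm diameter, 8 mm thick; journal 28 mm diameter from 8 to 50 mm height (this is what the jaws close on); thin neck 16 mm diameter from 50 to 100 mm (grip it here). It starts in one of the rack's three slots
- plain_shaft: look-alike to be left in the rack: same foot flange and height (100 mm), 28 mm diameter all the way up. Origin at the centre of its underside
- headed_shaft: look-alike to be left in the rack: same foot flange and height (100 mm), thin (16 mm) below and thick (28 mm) from 58 to 100 mm height. Origin at the centre of its underside
- rack: fixed plywood rack, 118 x 212 mm. Origin under it on the counter. Three slots at its local y = -66, 0, +66 mm, open towards local -x; the shafts stand at about local x = 0 on its floor, 8 mm thick, which reaches from local x = -77 to +41 mm. A fork plate over their foot flanges (see rack_fork) keeps them from being lifted
- rack_fork (a point): middle slot's mouth in the rack's fork plate, at the rack's local x = -15 mm on the plate's top, 25 mm above the counter. The plate reaches from here back to local x = +40 mm, its underside 19 mm above the counter (3 mm of air over a flange); slots 34 mm wide. A shaft can be lifted only after it is slid 45 mm or more towards the rack's local -x
- caliper: fixed bench caliper. Origin under the middle of its bed on the counter; bed 100 (x) x 280 (y) mm, top 12 mm above the counter. Jaws face each other along its local y, on local x = 0: the fixed jaw at the -y end, the moving jaw opens along +y. Both faces are 24 mm wide, from 24 to 48 mm above the counter; a foot flange goes beneath them
- fixed_jaw: the caliper's fixed jaw: block 44 mm wide, 55 mm high, with a nose that stands 22 mm out from it (origin and axes are the same as the caliper's)
- fixed_face (a point): middle of the fixed jaw's face, 36 mm above the counter, at the caliper's local y = -70 mm
- jaw (a joint): position of the moving jaw, 0 to 0.075 m; grows as it opens (along the caliper's local +y). The gap from the fixed face to the unpressed tip is 10 mm + this value. It starts too nearly shut for the shaft. It needs about 10 N to slide and stays where it is left
- jaw_tab (a point): grip point 78 mm above the counter in the moving jaw's black thumb tab (12 mm thick along the slide, 26 mm across, from 52 to 86 mm above the counter). Moves with the jaw: at the caliper's local y = 10 mm + joint jaw, 70 mm behind (+y of) the unpressed tip's face. The jaw's block below is 54 mm long, 44 mm wide, 52 mm high
- tip (a joint): how far the moving jaw's sprung tip is pushed in, 0 (free) to 0.012 m (fully in); spring 3 N at first touch, 6.6 N fully in. A pointer on the jaw's white top plate moves with it; it is between the two black marks from 3 to 9 mm
- grease_jar: bystander, leave it: white grease jar, 48 mm diameter, 55 mm high, between rack and caliper
- bearing: bystander, leave it: steel bearing ring, 52 mm diameter, 15 mm high, between rack and caliper
- spray_can: bystander, leave it: grey can, 54 mm diameter, 90 mm high, standing close beside the caliper on its local -x side
- hose_fitting: bystander, leave it: small brass hose fitting, 36 mm diameter, 40 mm high, in front (local -x) of the rack's open side
Mind the look-alikes: they are no part of the job. Leave any red look-alike of the stepped_shaft alone.

How it is judged:
By the outcome, as a careful person would: the job done as asked, in the order asked, and still so for the second after the job is handed in, with the robot touching nothing.
It also fails if it takes over 59 s, if anything falls off the work surface, if the arm or the gripper's body presses on something with over 40 N, if the wrist force passes 120 N, or if a joint passes its speed limit or range.

## Working session

There is one attempt and no reset: what is moved stays moved. The work goes in short steps, Python scripts to look and compute and a tool call to move; the robot and the scene stay as the last step left them, time stands still between calls to the robot, and variables do not carry over. Pictures are saved under pics/ and viewed, at most 10 in all, crops included, and the job is handed in when it is done.

Besides the shell and the picture viewer there is one more tool, called after "Emit:" as a command line: name --pt "numbers of a row" for each row, then --argument value for the rest. move_arm: Moves the arm, as the interface text tells. Its arguments: {"type":"object","properties":{"moves":{"type":"array"},"jaw":{"type":"number"},"squeeze":{"type":"number"}},"required":["moves"]}

```bash
mkdir -p pics; cat > h.py <<'E'
import numpy as np, cv2
from cell import manip, viewer
def snap(n,f=None):
    c=viewer.camera(n)
    if f: cv2.imwrite('pics/'+f,c['frame'])
    np.save('/tmp/'+n+'.npy',c,allow_pickle=True); return c
def R(c):
    o=np.array(c['orientation'],float)
    if o.shape==(3,3): return o
    from scipy.spatial.transform import Rotation as T
    return T.from_euler('xyz',o).as_matrix() if o.size==3 else T.from_quat(o).as_matrix()
def cloud(c):
    v,u=np.mgrid[:384,:512]; z=c['z_map']
    p=np.stack([(u-c['cx'])/c['fx']*z,(v-c['cy'])/c['fy']*z,z],-1)
    P=p@R(c).T+np.array(c['origin']); P[z==0]=np.nan; return P
def ray(c,u,v,h):
    d=R(c)@np.array([(u-c['cx'])/c['fx'],(v-c['cy'])/c['fy'],1]); o=np.array(c['origin']); return o+d*(h-o[2])/d[2]
E
python3 - <<'E'
from h import *
for n in('top','side'):
    c=snap(n); print(n,c['fx'],c['cx'],c['cy'],c['origin'],c['orientation'])
    P=cloud(c); print(np.nanpercentile(P[...,2],[1,50,99]))
    cv2.imwrite(f'pics/{n}0.png',cv2.resize(c['frame'],(800,600),interpolation=cv2.INTER_CUBIC))
s=manip.read_state(); print(s['eef_pos'],s['eef_rot'],s['clock'])
E
```

```text
top 417.7901203600225 253.65895952203746 188.35526495865895 [ 425.91988739  -34.56740698 1078.0935215 ] [-3.02318092  0.00509862 -1.54959757]
[-7.59035769e+02 -6.44311345e-01  1.82933587e+02]
side 373.81859423708744 253.20208977414183 190.47505431810146 [175.68451627 448.80839328 580.96999558] [-2.29800333e+00 -2.00188988e-03 -2.49592949e+00]
[-740.76324544   -1.34930008  225.67037933]
[144.9246252  530.31245902 204.93413066] [-3.14050785e+00 -8.57015544e-05  2.87479458e+00] 0.1
```

View pics/top0.png

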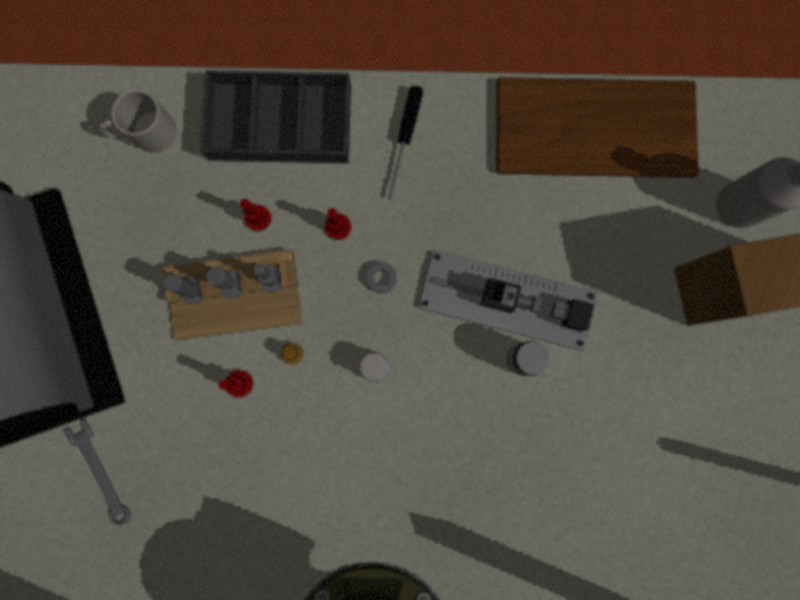

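View pics/side0.png

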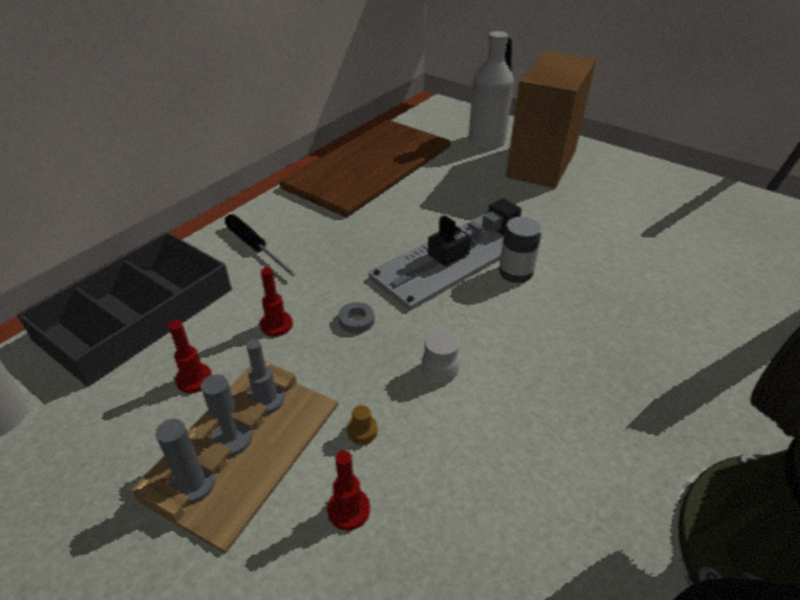

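The top view shows the rack at about (232,293), with the caliper at (510,300) and its fixed jaw at the right end. Candidates for the stepped shaft, in side-view pixels:
- (258,375): thin-topped steel. This is my choice, in the slot nearest the caliper.
- (220,410): headed shaft.
- (180,455): plain shaft.
- Red look-alikes at (190,360), (273,305) and (347,490).

Next I check this in a close crop and measure.

```bash
python3 - <<'E'
from h import *
T=np.load('/tmp/top.npy',allow_pickle=True).item();S=np.load('/tmp/side.npy',allow_pickle=True).item()
a=S['frame'][200:360,70:230];b=S['frame'][120:200,230:350]
a=cv2.resize(a,(560,560));b=cv2.resize(b,(240,160));o=np.zeros((560,800,3),np.uint8);o[:,:560]=a;o[:160,560:]=b
cv2.imwrite('pics/crop1.png',cv2.convertScaleAbs(o,alpha=1.8))
k=800/512
def rect(c,h,lo,hi,box,name):
    P=cloud(c);m=np.zeros((384,512),bool);x0,y0,x1,y1=[int(t/k) for t in box];m[y0:y1,x0:x1]=1
    m&=(P[...,2]>lo)&(P[...,2]<hi)
    m=cv2.morphologyEx(m.astype(np.uint8),cv2.MORPH_OPEN,np.ones((3,3)))
    n,l,st,_=cv2.connectedComponentsWithStats(m);i=1+np.argmax(st[1:,4]);v,u=np.nonzero(l==i)
    Q=np.array([ray(c,a,b,h)[:2] for a,b in zip(u,v)],np.float32)
    r=cv2.minAreaRect(Q);print(name,len(Q),np.nanmedian(P[l==i],0),r)
rect(T,12,6,20,(410,240,610,355),'bed top')
rect(S,12,6,20,(360,190,530,310),'bed side')
# rack: colour
for n,c,box in(('top',T,(150,240,310,345)),('side',S,(120,350,345,555))):
    P=cloud(c);f=c['frame'].astype(int);x0,y0,x1,y1=[int(t/k) for t in box]
    m=np.zeros((384,512),bool);m[y0:y1,x0:x1]=1
    br=m&(f[...,2]-f[...,0]>25)&(f[...,1]-f[...,0]>8)
    v,u=np.nonzero(br);Q=P[br];
    for nm,lo,hi in(('floor',3,14),('plate',20,30)):
        q=Q[(Q[:,2]>lo)&(Q[:,2]<hi)][:,:2].astype(np.float32);print(n,nm,len(q),cv2.minAreaRect(q),np.nanpercentile(Q[:,2],[10,50,90]))
    # shaft tops
    mm=(m|True)&(P[...,2]>60)&(P[...,0]>400)&(P[...,0]<720)&(P[...,1]<480)&(P[...,1]>-330)
    num,l,st,ce=cv2.connectedComponentsWithStats(mm.astype(np.uint8))
    for i in range(1,num):
        if st[i,4]>5:
            q=P[l==i];h=np.nanmax(q[:,2]);t=q[q[:,2]>np.nanpercentile(q[:,2],60)]
            print(n,st[i],'max z',h.round(),'mean',q.mean(0).round(1),'top',t.mean(0).round(1),'xyz range',q.min(0).round(),q.max(0).round())
E
```

```text
bed top 3148 [ 552.9869612  -189.40997162   10.86932993] ((547.7000122070312, -208.55221557617188), (279.04010009765625, 100.05792236328125), 76.52326202392578)
bed side 1776 [ 545.51238565 -144.56296551   10.58664342] ((550.7238159179688, -187.7207794189453), (245.34912109375, 102.09494018554688), 76.2087631225586)
top floor 1911 ((530.2186279296875, 240.7196807861328), (150.0459442138672, 212.09002685546875), 9.400717735290527) [ 5.03475229  8.44712111 24.97890937]
top plate 915 ((576.9293823242188, 248.24649047851562), (59.6714973449707, 212.3406982421875), 9.158968925476074) [ 5.03475229  8.44712111 24.97890937]
top [153 127  10  10  66] max z 102.0 mean [677.1 208.7  89.5] top [678.5 210.6  99.5] xyz range [671. 203.  62.] [687. 218. 102.]
top [209 133   8  10  59] max z 102.0 mean [664.6  74.4  90.6] top [667.3  74.8 100. ] xyz range [658.  68.  61.] [674.  83. 102.]
top [162 169  11  10  66] max z 110.0 mean [573.7 179.5  95.6] top [574.5 182.3 107.9] xyz range [567. 174.  63.] [583. 190. 110.]
top [132 171  16  14 169] max z 113.0 mean [562.5 243.4  99.8] top [563.7 245.6 108
[... 1412 characters left out ...]
 range [660.  66.  61.] [676.  84. 101.]
side [108 205  14  20 178] max z 100.0 mean [676.9 211.8  83.7] top [678.6 211.1  96.7] xyz range [671. 203.  60.] [688. 218. 100.]
side [158 217  13  24 210] max z 108.0 mean [573.  183.3  88.5] top [574.6 182.3 104.1] xyz range [567. 173.  60.] [584. 189. 108.]
side [129 240  22  28 452] max z 109.0 mean [559.7 248.6  93.9] top [564.9 246.1 106.7] xyz range [550. 232.  65.] [579. 260. 109.]
side [100 268  26  33 575] max z 109.0 mean [548.3 311.9  92.7] top [553.7 309.8 106.8] xyz range [539. 296.  60.] [568. 324. 109.]
side [215 288  10  23 109] max z 101.0 mean [404.5 230.6  90.3] top [405.1 226.5  99.3] xyz range [400. 220.  60.] [412. 236. 101.]
```

View pics/crop1.png

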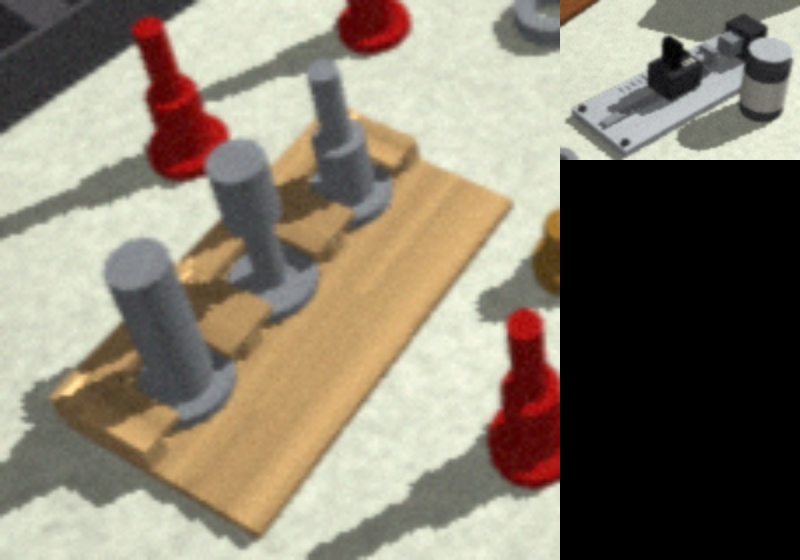

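The crop confirms it: the stepped shaft (thick below, thin neck) is at crop (325,130). It stands at about (575,182), with the rack yawed +9.4° and its slots opening towards world -x. The caliper is centred at (547.7,-208.5) with yaw -13.5°. The tab is at local y≈24, so the jaw is at about 14 mm. Sizes check out: bed 279x100, rack 212 wide, shafts 65 apart.

Next I go above the tab to open the jaw.

```bash
cat >> h.py <<'E'
def go(x,y,z,yaw=2.906):
    from scipy.spatial.transform import Rotation as T
    s=manip.read_state(); p=np.array(s['eef_pos']);e=s['eef_rot'];M=T.from_euler('xyz',e).as_matrix()
    print('shift m',((np.array([x,y,z])-p)@M/1000).round(4),'turn',round(e[2]-yaw,4),'F',np.round(s['wrist_force'],1),'t',s['clock'])
def cal(lx,ly): # caliper local -> world
    a=np.radians(-13.5);return 547.7+np.cos(a)*lx-np.sin(a)*ly,-208.5+np.sin(a)*lx+np.cos(a)*ly
E
python3 -c "
from h import *
print(cal(0,24)); go(*cal(0,24),205)"
```

```text
(np.float64(553.3026887325418), np.float64(-185.16312191045577))
shift m [-5.826e-01 -5.825e-01  5.000e-04] turn -0.0312 F [0.3 0.6 0.1] t 0.1
```

Emit:
move_arm --pt "-0.035 -0.035 0 -0.031" --pt "-0.07 -0.07 0 -0.031" --pt "-0.105 -0.105 0 -0.031" --pt "-0.14 -0.14 0 -0.031" --pt "-0.175 -0.175 0 -0.031" --pt "-0.21 -0.21 0 -0.031" --pt "-0.245 -0.245 0 -0.031" --pt "-0.28 -0.28 0 -0.031" --pt "-0.315 -0.315 0 -0.031" --pt "-0.35 -0.35 0 -0.031" --pt "-0.385 -0.385 0 -0.031" --pt "-0.42 -0.42 0 -0.031" --jaw 0.05 --squeeze 30

```text
clock: 1.3
eef_pos: [439.9, 12.5, 205.5]
eef_rot: [3.142, 0.0, 2.906]
wrist_force: [0.8, 0.7, -0.3]
finger_gap: 50.3
finger_force: 0.0
```

```bash
python3 -c "
from h import *
go(*cal(0,24),130)"
```

```text
shift m [-0.1565 -0.1657  0.0755] turn -0.0005 F [ 0.8  0.7 -0.3] t 1.3
```

Emit:
move_arm --pt "-0.035 -0.035 0 0" --pt "-0.07 -0.07 0 0" --pt "-0.105 -0.105 0.01 0" --pt "-0.135 -0.14 0.025 0" --pt "-0.1565 -0.166 0.05 0" --pt "-0.1565 -0.166 0.0755 0" --pt "-0.1565 -0.166 0.0755 0" --pt "-0.1565 -0.166 0.0755 0"

```text
clock: 2.1
eef_pos: [552.7, -182.9, 130.4]
eef_rot: [3.141, -0.001, 2.906]
wrist_force: [-0.3, 0.1, 0.7]
finger_gap: 50.2
finger_force: 0.0
```

```bash
python3 -c "
from h import *
go(*cal(0,24),61)
c=snap('side'); cv2.imwrite('pics/tab1.png',cv2.convertScaleAbs(cv2.resize(c['frame'][60:210,220:370],(600,600)),alpha=1.8))"
```

```text
shift m [-0.0011 -0.002   0.0694] turn 0.0 F [-0.3  0.1  0.7] t 2.1
```

View pics/tab1.png

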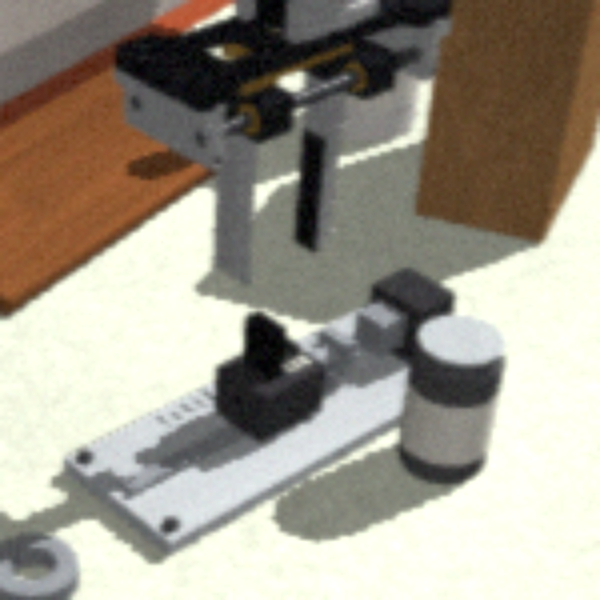

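The fingers at crop (235,270) and (310,240) straddle the black tab at (265,345). I descend and grip.

Emit:
move_arm --pt "-0.001 -0.002 0.035 0" --pt "-0.001 -0.002 0.06 0" --pt "-0.001 -0.002 0.0695 0" --pt "-0.001 -0.002 0.0695 0"

```text
clock: 2.55
eef_pos: [553.4, -185.1, 60.9]
eef_rot: [3.142, -0.0, 2.906]
wrist_force: [0.1, 0.9, -0.1]
finger_gap: 49.7
finger_force: 0.0
```

Emit:
move_arm --pt "0 0 0 0" --pt "0 0 0 0" --pt "0 0 0 0" --pt "0 0 0 0" --pt "0 0 0 0" --pt "0 0 0 0" --jaw 0.0

```text
clock: 3.15
eef_pos: [553.3, -185.9, 60.8]
eef_rot: [-3.141, 0.0, 2.906]
wrist_force: [-1.0, -2.1, 2.3]
finger_gap: 11.6
finger_force: 30.0
```

Emit:
move_arm --pt "0 0.006 0 0" --pt "0 0.014 0 0" --pt "0 0.022 0 0" --pt "0 0.03 0 0" --pt "0 0.037 0 0" --pt "0 0.042 0 0" --pt "0 0.044 0 0" --pt "0 0.044 0 0" --pt "0 0.044 0 0"

```text
clock: 4.05
eef_pos: [563.5, -143.4, 60.8]
eef_rot: [-3.141, 0.0, 2.906]
wrist_force: [-3.3, -5.3, 3.8]
finger_gap: 12.1
finger_force: 30.0
```

Emit:
move_arm --pt "0 0 0 0" --pt "0 0 0 0" --pt "0 0 0 0" --pt "0 0 -0.03 0" --pt "0 0 -0.07 0" --pt "0 0 -0.11 0" --pt "0 0 -0.13 0" --pt "0 0 -0.13 0" --jaw 0.04

```text
clock: 4.85
eef_pos: [564.7, -142.8, 193.6]
eef_rot: [-3.141, 0.005, 2.906]
wrist_force: [0.3, 0.0, -0.1]
finger_gap: 39.8
finger_force: 0.0
```

```bash
python3 -c "
from h import *
go(574.8,181.8,170)"
```

```text
shift m [0.066  0.318  0.0232] turn 0.0 F [ 0.3  0.  -0.1] t 4.85
```

Emit:
move_arm --pt "0.009 0.045 0 0" --pt "0.018 0.09 0 0" --pt "0.027 0.135 0 0" --pt "0.037 0.18 0 0" --pt "0.046 0.225 0.005 0" --pt "0.055 0.27 0.01 0" --pt "0.064 0.305 0.02 0" --pt "0.066 0.318 0.0235 0" --pt "0.066 0.318 0.0235 0" --pt "0.066 0.318 0.0235 0"

```text
clock: 5.85
eef_pos: [573.7, 180.9, 166.6]
eef_rot: [-3.141, -0.001, 2.905]
wrist_force: [0.9, -0.5, -0.1]
finger_gap: 40.4
finger_force: 0.0
```

```bash
python3 -c "
from h import *
c=snap('side');go(574.8,181.8,69); cv2.imwrite('pics/sh1.png',cv2.convertScaleAbs(cv2.resize(c['frame'][140:300,70:230],(600,600)),alpha=1.8))"
```

```text
shift m [-0.0005  0.0015  0.098 ] turn -0.0014 F [0.8 0.2 0.5] t 5.9
```

View pics/sh1.png

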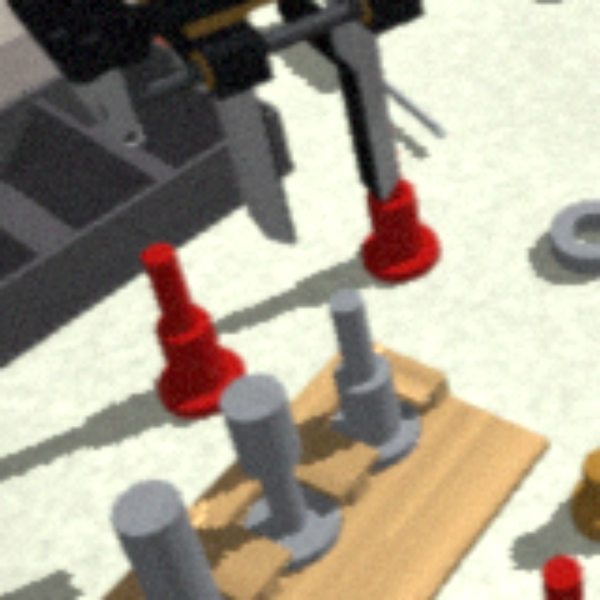

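The open fingers, tips at crop (285,240) and (383,195), are centred above the neck top at (347,300). I descend, stop to check force, then grip.

Emit:
move_arm --pt "0 0.001 0.04 0" --pt "0 0.001 0.075 0" --pt "0 0.001 0.098 0" --pt "0 0.001 0.098 0"

```text
clock: 6.3
eef_pos: [572.8, 181.0, 66.3]
eef_rot: [-3.139, -0.004, 2.904]
wrist_force: [0.2, 0.8, 0.1]
finger_gap: 40.1
finger_force: 0.0
```

Emit:
move_arm --pt "0 0 0 0" --pt "0 0 0 0" --pt "0 0 0 0" --pt "0 0 0 0" --pt "0 0 0 0" --jaw 0.0

```text
clock: 6.8
eef_pos: [574.5, 182.9, 70.1]
eef_rot: [3.141, 0.002, 2.906]
wrist_force: [-0.7, -1.9, 6.9]
finger_gap: 14.9
finger_force: 30.0
```

```bash
python3 -c "
from h import *
a=np.radians(9.4);d=60
p=np.array(manip.read_state()['eef_pos']);go(p[0]-d*np.cos(a),p[1]-d*np.sin(a),p[2]+1)"
```

```text
shift m [ 0.0553 -0.0234 -0.0011] turn -0.0002 F [-0.7 -1.9  6.9] t 6.8
```

Emit:
move_arm --pt "0 0 -0.0015 0" --pt "0.006 -0.0025 -0.0015 0" --pt "0.014 -0.006 -0.0015 0" --pt "0.022 -0.0095 -0.0015 0" --pt "0.03 -0.013 -0.0015 0" --pt "0.038 -0.016 -0.0015 0" --pt "0.046 -0.0195 -0.0015 0" --pt "0.052 -0.022 -0.0015 0" --pt "0.0553 -0.0234 -0.0015 0" --pt "0.0553 -0.0234 -0.0015 0"

```text
clock: 7.8
eef_pos: [514.4, 173.0, 70.6]
eef_rot: [3.142, 0.0, 2.906]
wrist_force: [-0.9, -0.4, -1.4]
finger_gap: 15.0
finger_force: 30.0
```

```bash
python3 -c "
from h import *
c=snap('side');go(515,173,150); cv2.imwrite('pics/sh2.png',cv2.convertScaleAbs(cv2.resize(c['frame'][190:340,70:270],(800,600)),alpha=1.8))"
```

```text
shift m [-0.0003 -0.     -0.0794] turn -0.0002 F [ 0.7  0.7 -2.4] t 7.85
```

View pics/sh2.png

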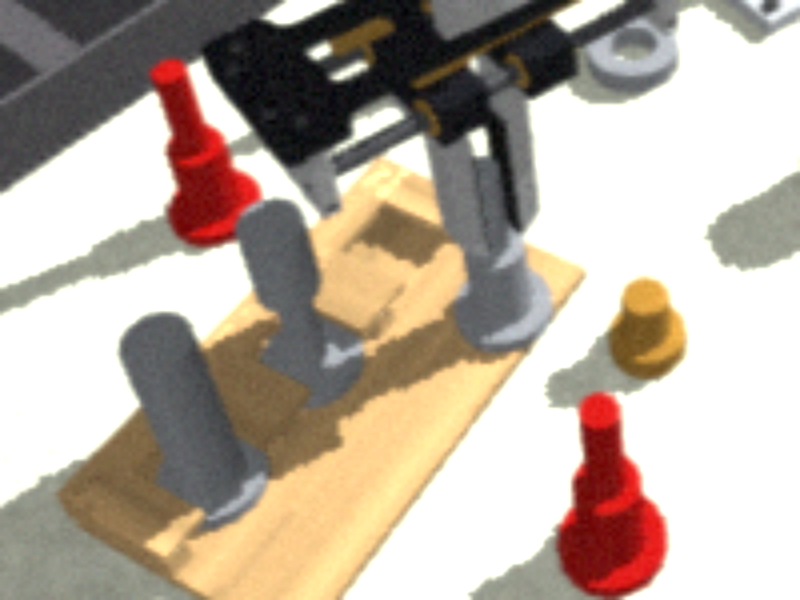

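The shaft at crop (500,290) is clear of the fork. It hangs free (Fz ≈ -2.4 N, its weight) and the others are undisturbed. I lift and carry.

```bash
python3 -c "
from h import *
print(cal(0,-36));go(*cal(0,-36),170)"
```

```text
(np.float64(539.2959669011874), np.float64(-243.50531713431636))
shift m [-0.1212 -0.3993 -0.0994] turn -0.0002 F [ 0.7  0.7 -2.4] t 7.85
```

Emit:
move_arm --pt "0 0 -0.02 0" --pt "0 0 -0.05 0" --pt "0 0 -0.08 0" --pt "0 0 -0.1 0" --pt "0 0 -0.1 0"

```text
clock: 8.35
eef_pos: [516.0, 173.4, 173.0]
eef_rot: [3.139, 0.004, 2.906]
wrist_force: [0.7, 0.4, -2.1]
finger_gap: 14.9
finger_force: 30.0
```

Emit:
move_arm --pt "-0.011 -0.036 0 0" --pt "-0.022 -0.073 0 0" --pt "-0.033 -0.11 0 0" --pt "-0.045 -0.147 0 0" --pt "-0.056 -0.184 0 0" --pt "-0.067 -0.221 0 0" --pt "-0.078 -0.258 0 0" --pt "-0.09 -0.295 0 0" --pt "-0.101 -0.332 0 0" --pt "-0.111 -0.367 0 0" --pt "-0.118 -0.39 0 0" --pt "-0.121 -0.399 0 0"

```text
clock: 9.55
eef_pos: [538.6, -245.1, 168.6]
eef_rot: [3.141, -0.002, 2.904]
wrist_force: [1.0, 0.6, -2.4]
finger_gap: 14.8
finger_force: 30.0
```

Emit:
move_arm --pt "0 0 0 0" --pt "0 0 0 0" --pt "0 0 0 0"

```text
clock: 9.85
eef_pos: [539.3, -242.0, 170.3]
eef_rot: [3.141, -0.0, 2.907]
wrist_force: [0.0, -0.4, -2.5]
finger_gap: 15.2
finger_force: 30.0
```

```bash
python3 - <<'E'
from h import *
for n in('side','top'):
    c=snap(n);P=cloud(c)
    a=np.radians(-13.5);D=P[...,:2]-[547.7,-208.5];lx=D@[np.cos(a),np.sin(a)];ly=D@[-np.sin(a),np.cos(a)];z=P[...,2]
    for nm,m in(('fixed top',(ly>-140)&(ly<-80)&(abs(lx)<35)&(z>50)&(z<58)),('fixed nose',(ly>-90)&(ly<-60)&(abs(lx)<25)&(z>30)&(z<52)),('mov top',(ly>-10)&(ly<110)&(abs(lx)<35)&(z>44)&(z<58)),('tab',(ly>40)&(ly<100)&(abs(lx)<30)&(z>62)&(z<92)),
      ('neck/journal',(ly>-75)&(ly<0)&(abs(lx)<35)&(z>118)&(z<150))):
        if m.sum()>3: print(n,nm,m.sum(),'lx',np.percentile(lx[m],[2,50,98]).round(1),'ly',np.percentile(ly[m],[2,50,98]).round(1),'z',np.percentile(z[m],[2,98]).round(1))
go(*cal(0,-36),75)
cv2.imwrite('pics/cal1.png',cv2.convertScaleAbs(cv2.resize(np.load('/tmp/side.npy',allow_pickle=True).item()['frame'][60:210,220:370],(600,600)),alpha=1.8))
E
```

```text
side fixed top 143 lx [-19.3   1.3  23.9] ly [-126.7 -107.5  -91.9] z [50.4 55.3]
side fixed nose 99 lx [-9.8 -0.4 14.7] ly [-88.7 -74.6 -69.4] z [31.1 47.6]
side mov top 258 lx [-19.6  -6.4  21.6] ly [-0.2 68.5 87.2] z [44.4 56.9]
side tab 117 lx [-10.6  -0.3  14.8] ly [62.3 71.8 74.2] z [62.9 85.8]
side neck/journal 141 lx [-12.   -6.4   9.4] ly [-40.5 -24.5 -20.1] z [119.3 149.3]
top mov top 338 lx [-21.   -2.1  21.5] ly [ 0.9 55.  86.8] z [45.5 54.9]
top tab 64 lx [-12.3  -0.4  12.2] ly [49.  68.1 73.5] z [63.2 87.7]
shift m [-0.0003 -0.0013  0.0955] turn 0.001 F [-0.1  0.3 -1.8] t 9.95
```

View pics/cal1.png

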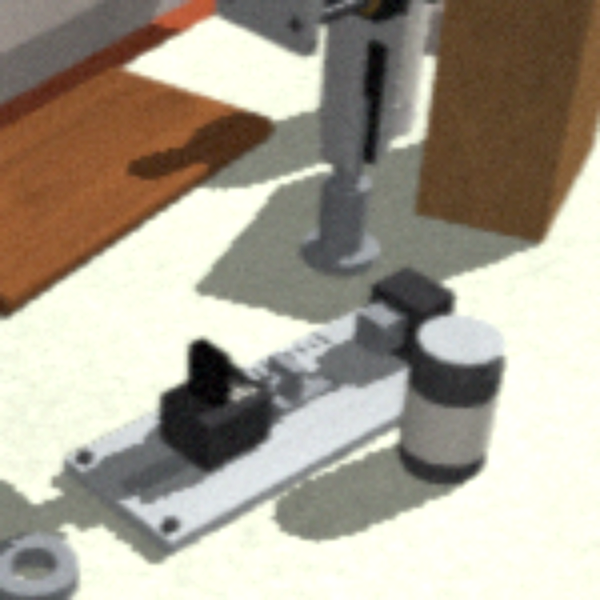

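The shaft hangs over the open gap at crop (340,235). The jaw is open, with tab and block at crop (210,400). I refine the shaft's offset relative to the jaw in the same camera with a circle fit of known radius.

```bash
python3 - <<'E'
from h import *
from scipy.optimize import least_squares
c=np.load('/tmp/side.npy',allow_pickle=True).item();P=cloud(c)
a=np.radians(-13.5);D=P[...,:2]-[547.7,-208.5];lx=D@[np.cos(a),np.sin(a)];ly=D@[-np.sin(a),np.cos(a)];z=P[...,2]
for lo,hi,r in((122,148,14),(109,114,23)):
    m=(ly>-70)&(ly<0)&(abs(lx)<35)&(z>lo)&(z<hi)
    f=least_squares(lambda q:np.hypot(lx[m]-q[0],ly[m]-q[1])-r,[0,-36],loss='soft_l1');print(m.sum(),f.x,np.abs(f.fun).mean())
m=(ly>-130)&(ly<-80)&(abs(lx)<35)&(z>45)&(z<58)
print(cv2.minAreaRect(np.stack([lx[m],ly[m]],-1).astype(np.float32)))
m=(ly>-70)&(ly<0)&(abs(lx)<35)&(z>90)&(z<160);print('lowest',np.percentile(z[m],[0.5,2]))
s=manip.read_state();d=np.array(s['eef_pos'][:2])-[547.7,-208.5];print('tcp local',d@[np.cos(a),np.sin(a)],d@[-np.sin(a),np.cos(a)],s['eef_pos'][2])
E
```

```text
117 [  2.79042492 -34.9920265 ] 0.824270943979233
50 [  3.17381581 -35.41848767] 1.727377272279162
((2.172618865966797, -104.87705993652344), (44.288639068603516, 48.03914260864258), 0.6143940091133118)
lowest [107.10772323 108.15599259]
tcp local -0.267773239148006 -34.743152620134175 170.5479235610128
```

Seen by the same camera, the shaft (lx 2.8) and the jaw centre (2.2–2.5) agree to under 1 mm. I descend between the jaws.

Emit:
move_arm --pt "0 -0.001 0.03 0" --pt "0 -0.001 0.06 0" --pt "0 -0.001 0.08 0" --pt "0 -0.001 0.09 0" --pt "0 -0.001 0.0935 0" --pt "0 -0.001 0.0935 0" --pt "0 -0.001 0.0935 0"

```text
clock: 10.65
eef_pos: [539.4, -244.3, 78.1]
eef_rot: [-3.141, 0.002, 2.906]
wrist_force: [-0.1, 0.2, -1.2]
finger_gap: 14.9
finger_force: 30.0
```

```bash
python3 -c "
from h import *
go(*cal(0,-53),74)"
```

```text
shift m [ 0.0003 -0.0162  0.0041] turn -0.0001 F [-0.1  0.2 -1.2] t 10.65
```

Emit:
move_arm --pt "0 0 0.0015 0" --pt "0 0 0.0025 0" --pt "0 0 0.003 0" --pt "0 0 0.003 0"

```text
clock: 11.05
eef_pos: [539.0, -244.2, 74.1]
eef_rot: [-3.141, 0.0, 2.906]
wrist_force: [-0.1, -0.4, -1.0]
finger_gap: 15.1
finger_force: 30.0
```

Emit:
move_arm --pt "0 0 0.0005 0" --pt "0 0 0.0005 0" --pt "0 0 0.0005 0"

```text
clock: 11.35
eef_pos: [539.1, -244.3, 74.1]
eef_rot: [-3.141, 0.001, 2.906]
wrist_force: [-2.7, 1.1, 5.1]
finger_gap: 14.8
finger_force: 30.0
```

Touched the bed (Fz +5 N). I ease off 0.7 mm and slide to the fixed jaw.

Emit:
move_arm --pt "0 0 -0.0007 0" --pt "0 -0.004 -0.0007 0" --pt "0 -0.008 -0.0007 0" --pt "0 -0.012 -0.0007 0" --pt "0 -0.015 -0.0007 0" --pt "0 -0.016 -0.0007 0" --pt "0 -0.016 -0.0007 0"

```text
clock: 12.05
eef_pos: [535.1, -260.0, 74.1]
eef_rot: [-3.141, 0.0, 2.906]
wrist_force: [0.3, -0.2, -0.6]
finger_gap: 15.1
finger_force: 30.0
```

Emit:
move_arm --pt "0 -0.0005 0 0" --pt "0 -0.001 0 0" --pt "0 -0.001 0.0005 0" --pt "0 -0.001 0.0005 0"

```text
clock: 12.45
eef_pos: [535.1, -260.7, 74.1]
eef_rot: [-3.141, 0.0, 2.906]
wrist_force: [-2.1, 0.6, 4.7]
finger_gap: 14.7
finger_force: 30.0
```

```bash
python3 - <<'E'
from h import *
s=manip.read_state();a=np.radians(-13.5);d=np.array(s['eef_pos'][:2])-[547.7,-208.5];print('tcp local',d@[np.cos(a),np.sin(a)],d@[-np.sin(a),np.cos(a)],s['eef_pos'][2],s['wrist_force'])
c=snap('side')
cv2.imwrite('pics/cal2.png',cv2.convertScaleAbs(cv2.resize(c['frame'][100:190,250:370],(800,600),interpolation=cv2.INTER_CUBIC),alpha=1.8))
E
```

```text
tcp local -0.11335383671857077 -53.71056954667718 74.07569667507946 [-2.08327563  0.55690235  4.69249902]
```

View pics/cal2.png

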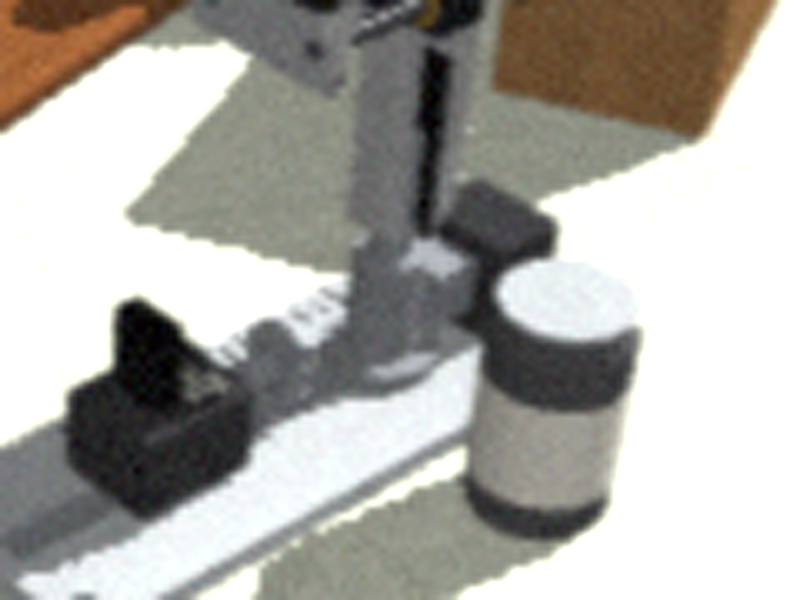

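The shaft stands at the fixed nose, crop (390,330), with its flange under it. I release, rise and go to the tab.

Emit:
move_arm --pt "0 0 0 0" --pt "0 0 0 0" --pt "0 0 0 0" --pt "0 0 -0.015 0" --pt "0 0 -0.04 0" --pt "0 0 -0.07 0" --pt "0 0 -0.07 0" --jaw 0.04

```text
clock: 13.2
eef_pos: [536.5, -261.6, 148.9]
eef_rot: [-3.14, 0.007, 2.906]
wrist_force: [0.9, 0.3, -0.3]
finger_gap: 39.9
finger_force: 0.0
```

```bash
python3 -c "
from h import *
go(*cal(0,67.2),130)"
```

```text
shift m [0.0017 0.1214 0.0186] turn -0.0002 F [ 0.9  0.3 -0.3] t 13.2
```

Emit:
move_arm --pt "0 0.03 0 0" --pt "0 0.07 0 0" --pt "0 0.105 0 0" --pt "0 0.121 0 0" --pt "0 0.121 0.01 0" --pt "0 0.121 0.04 0" --pt "0 0.121 0.07 0" --pt "0 0.121 0.083 0" --pt "0 0.121 0.083 0" --pt "0 0.121 0.083 0"

```text
clock: 14.2
eef_pos: [563.6, -143.7, 61.6]
eef_rot: [-3.141, 0.001, 2.905]
wrist_force: [-0.8, -0.3, 1.7]
finger_gap: 39.9
finger_force: 0.0
```

Emit:
move_arm --pt "0 0 0 0" --pt "0 0 0 0" --pt "0 0 0 0" --pt "0 0 0 0" --pt "0 0 0 0" --pt "0 0 0 0" --jaw 0.0

```text
clock: 14.8
eef_pos: [563.4, -143.2, 61.1]
eef_rot: [-3.141, 0.001, 2.906]
wrist_force: [-2.0, -0.4, 5.6]
finger_gap: 12.1
finger_force: 30.0
```

```bash
python3 - <<'E'
from h import *
s=manip.read_state();a=np.radians(-13.5);d=np.array(s['eef_pos'][:2])-[547.7,-208.5];print('tcp local',d@[np.cos(a),np.sin(a)],d@[-np.sin(a),np.cos(a)],s['eef_pos'][2],s['wrist_force'])
E
```

```text
tcp local -0.005365995830202603 67.1808524336979 61.100248915090084 [-2.01378093 -0.39537696  5.56319757]
```

Emit:
move_arm --pt "0 -0.006 0 0" --pt "0 -0.012 0 0" --pt "0 -0.018 0 0" --pt "0 -0.023 0 0" --pt "0 -0.027 0 0" --pt "0 -0.03 0 0" --pt "0 -0.032 0 0" --pt "0 -0.033 0 0"

```text
clock: 15.6
eef_pos: [556.0, -173.9, 61.1]
eef_rot: [3.14, 0.001, 2.906]
wrist_force: [0.4, 10.2, 7.0]
finger_gap: 11.3
finger_force: 30.0
```

Emit:
move_arm --pt "0 -0.001 0 0" --pt "0 -0.002 0 0" --pt "0 -0.003 0 0" --pt "0 -0.004 0 0" --pt "0 -0.005 0 0" --pt "0 -0.006 0 0" --pt "0 -0.007 0 0" --pt "0 -0.008 0 0"

```text
clock: 16.4
eef_pos: [554.2, -181.4, 61.1]
eef_rot: [3.139, 0.001, 2.906]
wrist_force: [2.4, 11.5, 6.7]
finger_gap: 11.9
finger_force: 30.0
```

Emit:
move_arm --pt "0 -0.0005 0 0" --pt "0 -0.001 0 0" --pt "0 -0.0015 0 0" --pt "0 -0.002 0 0" --pt "0 -0.002 0 0"

```text
clock: 16.9
eef_pos: [553.8, -183.2, 61.1]
eef_rot: [3.139, 0.001, 2.906]
wrist_force: [2.0, 11.9, 6.9]
finger_gap: 12.0
finger_force: 30.0
```

```bash
python3 - <<'E'
from h import *
s=manip.read_state();a=np.radians(-13.5);d=np.array(s['eef_pos'][:2])-[547.7,-208.5];F=s['wrist_force'];print('tcp local',d@[np.cos(a),np.sin(a)],d@[-np.sin(a),np.cos(a)],F, 'Fy',F[:2]@np.array([-np.sin(a),np.cos(a)]))
c=snap('side')
cv2.imwrite('pics/cal3.png',cv2.convertScaleAbs(cv2.resize(c['frame'][125:185,265:345],(800,600),interpolation=cv2.INTER_CUBIC),alpha=1.8))
E
```

```text
tcp local 0.019907592921294452 26.008440334821618 [ 2.00268933 11.88637128  6.93814969] Fy 12.025468436078894
```

View pics/cal3.png

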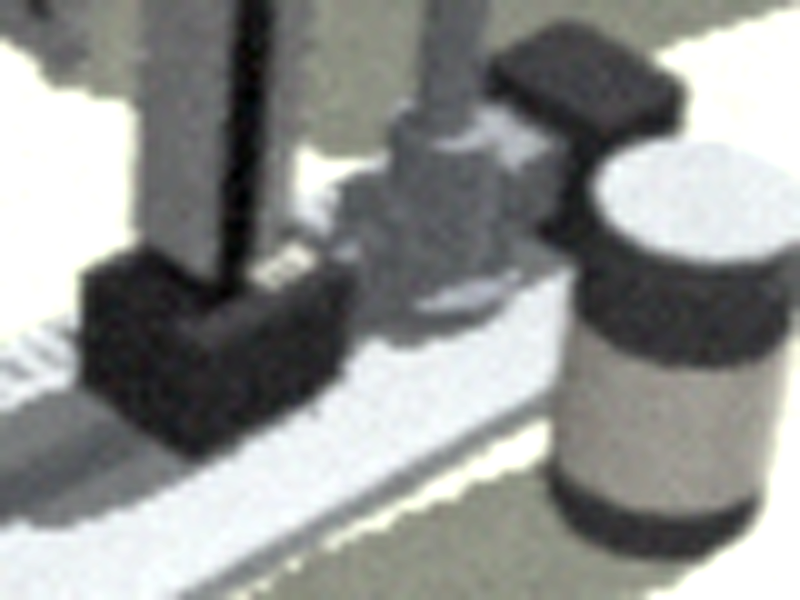

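The tip is at the shaft, crop (360,200). The force rise over the sliding drag (10 to 12 N) suggests the shaft is only just being pushed. I continue in 1 mm steps, watching for the step to ≥13 N.

Emit:
move_arm --pt "0 -0.0005 0 0" --pt "0 -0.001 0 0"

```text
clock: 17.15
eef_pos: [553.6, -184.0, 61.1]
eef_rot: [3.139, 0.001, 2.906]
wrist_force: [1.6, 13.5, 6.8]
finger_gap: 11.4
finger_force: 30.0
```

Emit:
move_arm --pt "0 -0.0005 0 0" --pt "0 -0.001 0 0"

```text
clock: 17.35
eef_pos: [553.3, -185.0, 61.1]
eef_rot: [3.139, 0.001, 2.906]
wrist_force: [1.5, 13.1, 5.4]
finger_gap: 12.0
finger_force: 30.0
```

Emit:
move_arm --pt "0 -0.0005 0 0" --pt "0 -0.001 0 0"

```text
clock: 17.55
eef_pos: [553.2, -185.9, 61.1]
eef_rot: [3.139, 0.001, 2.906]
wrist_force: [1.8, 13.5, 6.5]
finger_gap: 11.8
finger_force: 30.0
```

```bash
python3 - <<'E'
from h import *
s=manip.read_state();a=np.radians(-13.5);d=np.array(s['eef_pos'][:2])-[547.7,-208.5];F=s['wrist_force'];print('tcp local',d@[-np.sin(a),np.cos(a)],'Fy',F[:2]@np.array([-np.sin(a),np.cos(a)]))
for n in('side','top'):
    P=cloud(snap(n));D=P[...,:2]-[547.7,-208.5];lx=D@[np.cos(a),np.sin(a)];ly=D@[-np.sin(a),np.cos(a)];z=P[...,2]
    for nm,m in(('neck',(z>72)&(z<108)),('top',(z>106)&(z<116)),('journal',(z>24)&(z<58))):
        m&=(abs(lx)<20)&(ly<-42)&(ly>-70)
        if m.sum()>5: print(n,nm,m.sum(),'lx',np.percentile(lx[m],[3,50,97]).round(1),'ly',np.percentile(ly[m],[3,50,97]).round(1))
E
```

```text
tcp local 23.241160709281207 Fy 13.569431606510193
side neck 85 lx [-6.2 -2.6  7.1] ly [-60.9 -52.1 -49.3]
side top 27 lx [-5.4  1.2  9. ] ly [-63.9 -56.  -50.5]
side journal 91 lx [-12.1  -8.6   6.9] ly [-62.6 -49.8 -43.2]
```

Emit:
move_arm --pt "0 -0.0005 0 0" --pt "0 -0.001 0 0" --pt "0 -0.001 0 0" --pt "0 -0.001 0 0"

```text
clock: 18.05
eef_pos: [552.9, -186.9, 61.1]
eef_rot: [3.139, 0.0, 2.906]
wrist_force: [3.1, 12.7, 7.4]
finger_gap: 11.6
finger_force: 30.0
```

Emit:
move_arm --pt "0 0 0 0" --pt "0 0 0 0" --pt "0 0 0 0" --pt "0 0 -0.02 0" --pt "0 0 -0.06 0" --pt "0 0 -0.1 0" --pt "0 0.04 -0.13 0" --pt "0 0.08 -0.14 0" --pt "0 0.12 -0.14 0" --pt "0 0.15 -0.14 0" --pt "0 0.15 -0.14 0" --jaw 0.04

```text
clock: 19.15
eef_pos: [587.6, -40.0, 200.5]
eef_rot: [3.141, -0.0, 2.909]
wrist_force: [0.5, -1.2, 0.2]
finger_gap: 40.0
finger_force: 0.0
```

```bash
python3 - <<'E'
from h import *
s=snap('side')['frame'];t=snap('top');a=np.radians(-13.5)
P=cloud(t);D=P[...,:2]-[547.7,-208.5];lx=D@[np.cos(a),np.sin(a)];ly=D@[-np.sin(a),np.cos(a)];z=P[...,2]
for n in('side','top'):
    P=cloud(np.load(f'/tmp/{n}.npy',allow_pickle=True).item());D=P[...,:2]-[547.7,-208.5];lx=D@[np.cos(a),np.sin(a)];ly=D@[-np.sin(a),np.cos(a)];z=P[...,2]
    for nm,m in(('tab',(z>62)&(z<92)&(abs(lx)<20)&(ly<45)&(ly>0)),('top',(z>104)&(z<118)&(abs(lx)<25)&(ly<-30)&(ly>-80))):
        if m.sum()>5: print(n,nm,m.sum(),'lx',np.percentile(lx[m],[3,50,97]).round(1),'ly',np.percentile(ly[m],[3,50,97]).round(1))
L=cv2.resize(s[130:180,270:330],(800,600),interpolation=cv2.INTER_CUBIC)[:,:]
T=cv2.resize(t['frame'][165:225,300:380],(800,600),interpolation=cv2.INTER_CUBIC)
o=np.vstack([cv2.resize(L,(400,300)),cv2.resize(T,(400,300))])
o=np.hstack([cv2.resize(s[138:168,284:314],(400,600),interpolation=cv2.INTER_CUBIC),o])
cv2.imwrite('pics/fin.png',cv2.convertScaleAbs(o,alpha=1.8))
E
```

```text
side tab 113 lx [-10.7  -0.3  14.3] ly [17.  26.7 29.9]
side top 32 lx [-5.3  1.1  9. ] ly [-63.  -55.4 -49.2]
top tab 68 lx [-12.2  -1.   11.9] ly [17.8 24.1 29. ]
top top 41 lx [-7.  -0.2  6.9] ly [-63.4 -56.2 -50.1]
```

View pics/fin.png

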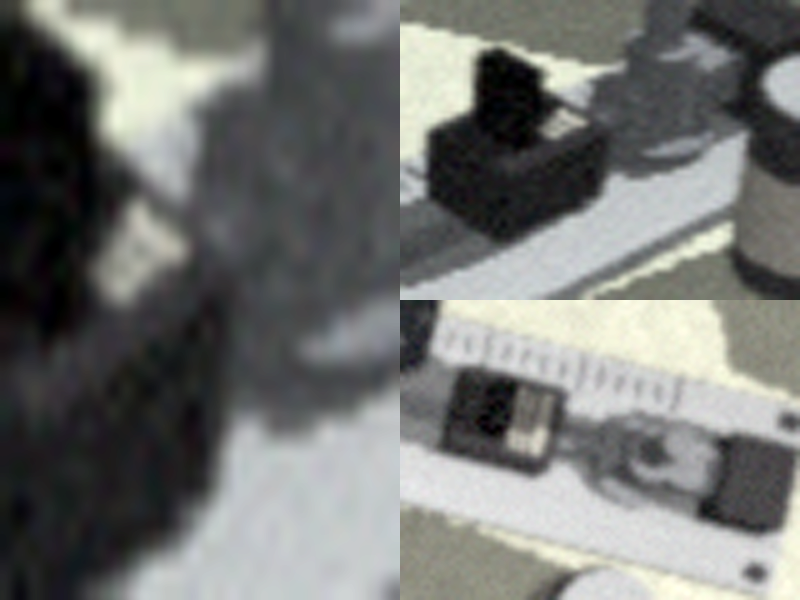

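In the last picture, the shaft is clamped against the fixed jaw at panel (660,455), with the plate and its marks at (530,420), and it stands upright. Estimates put the tip at 4–6 mm. I check the pointer numerically from a brightness profile along the plate, now and before (tip free).

```bash
python3 - <<'E'
from h import *
from scipy.ndimage import map_coordinates
a=np.radians(-13.5);ys=np.arange(-16,10,1.0)
def prof(img,c,k,tab,xs):
    M=R(c);out=[]
    for x0,x1 in xs:
        row=[]
        for yy in ys:
            v=[]
            for x in np.arange(x0,x1,1.0):
                w=np.array([*cal(x,tab-20+yy),53.5]);p=M.T@(w-np.array(c['origin']))
                u=(c['fx']*p[0]/p[2]+c['cx']+.5)*k-.5;vv=(c['fy']*p[1]/p[2]+c['cy']+.5)*k-.5
                v.append(map_coordinates(img,[[vv],[u]],order=1)[0])
            row.append(np.mean(v))
        out.append(np.round(row).astype(int))
    return out
xs=[(-9,-3),(-3,3),(3,9)]
print('yrel tab',(ys-20).astype(int))
for n in('side','top'):
    cs=[viewer.camera(n) for _ in range(12)];c=cs[0]
    img=np.mean([q['frame'].mean(2) for q in cs],0);np.save(f'/tmp/avg_{n}.npy',img)
    i0=cv2.imread(f'pics/{n}0.png').mean(2)
    for l,i,k,tab in(('now',img,1,22.3),('init',i0,800/512,23.5)):
        for x,r in zip(xs,prof(i,c,k,tab,xs)):print(n,l,x,r)
E
```

```text
yrel tab [-36 -35 -34 -33 -32 -31 -30 -29 -28 -27 -26 -25 -24 -23 -22 -21 -20 -19
 -18 -17 -16 -15 -14 -13 -12 -11]
side now (-9, -3) [47 49 52 55 56 56 55 54 54 57 64 73 83 92 97 98 95 89 84 83 83 81 77 72
 68 64]
side now (-3, 3) [79 85 90 93 92 87 79 70 61 56 56 61 67 69 66 59 52 46 41 37 33 30 26 21
 18 15]
side now (3, 9) [104 105 105 103  98  90  79  67  55  44  35  27  22  18  15  12  11   9
   8   7   6   6   5   4   4   3]
side init (-9, -3) [86 86 85 83 78 71 63 58 57 62 71 81 88 89 85 79 75 75 78 80 78 73 66 62
 60 60]
side init (-3, 3) [90 95 97 95 88 78 66 54 45 40 37 35 34 33 32 32 32 32 31 31 29 27 24 21
 18 14]
side init (3, 9) [103 100  93  83  71  57  44  31  21  15  11  11  13  14  14  13  12  10
   9   7   6   5   5   5   5   4]
top now (-9, -3) [ 71  69  66  61  57  53  54  60  69  82  95 106 111 113 110 104  98  93
  89  89  90  89  87  87  87  87]
top now (-3, 3) [61 58 54 49 44 42 42 46 56 66 76 84 89 87 83 76 67 61 59 59 60 60 60 60
 61 59]
top now (3, 9) [59 56 51 46 39 34 32 35 40 47 55 61 64 66 64 60 57 55 55 57 58 59 58 56
 55 55]
top init (-9, -3) [56 52 47 42 40 39 42 48 57 66 73 77 76 74 72 69 67 68 70 71 72 70 70 72
 71 66]
top init (-3, 3) [67 62 55 47 40 37 38 43 48 52 53 50 47 43 40 40 42 46 51 53 55 58 63 68
 69 64]
top init (3, 9) [55 52 49 42 37 37 41 48 55 59 59 56 52 47 45 44 48 52 54 56 57 59 63 66
 67 64]
```

```bash
python3 - <<'E'
from h import *
from scipy.optimize import least_squares
a=np.radians(-13.5)
c=viewer.camera('side');z=np.median([viewer.camera('side')['z_map'] for _ in range(9)],0);c['z_map']=z
P=cloud(c);D=P[...,:2]-[547.7,-208.5];lx=D@[np.cos(a),np.sin(a)];ly=D@[-np.sin(a),np.cos(a)];z=P[...,2]
for lo,hi,r in((68,106,8),(30,56,14)):
    m=(ly>-75)&(ly<-44)&(abs(lx)<18)&(z>lo)&(z<hi)
    f=least_squares(lambda q:np.hypot(lx[m]-q[0],ly[m]-q[1])-r,[0,-56],loss='soft_l1');print(m.sum(),f.x,np.abs(f.fun).mean())
for lo,hi in((66,76),(76,86),(88,96),(98,106)):
    m=(ly>-70)&(ly<-44)&(abs(lx)<12)&(z>lo)&(z<hi)
    if m.sum()>6:
        f=least_squares(lambda q:np.hypot(lx[m]-q[0],ly[m]-q[1])-8,[0,-56],loss='soft_l1');print(lo,m.sum(),f.x)
E
```

```text
87 [  2.91715382 -57.99687259] 0.3211615643296667
79 [  2.3031979  -58.91144404] 1.0006903049657598
66 21 [  2.85563241 -58.06297908]
76 24 [  2.98791551 -58.09921036]
88 16 [  2.94895436 -57.79497643]
98 21 [  2.9839521  -57.89937479]
```

The circle fit puts the shaft axis at about -57.5 in the robot frame, upright. With the tab at 22.2, the tip is in only about 4 mm. That agrees with the force step near tab 26. I go back to the tab and close about 1.7 mm more to be near the middle.

Emit:
move_arm --pt "0 -0.04 0 0" --pt "0 -0.08 0 0" --pt "0 -0.12 0 0" --pt "0 -0.148 0 0" --pt "0 -0.15 0.02 0" --pt "0 -0.15 0.06 0" --pt "0 -0.15 0.1 0" --pt "0 -0.15 0.13 0" --pt "0 -0.15 0.14 0" --pt "0 -0.15 0.14 0" --pt "0 -0.15 0.14 0"

```text
clock: 22.05
eef_pos: [553.0, -189.0, 62.3]
eef_rot: [-3.141, 0.002, 2.906]
wrist_force: [-0.4, -0.3, 0.7]
finger_gap: 39.9
finger_force: 0.0
```

Emit:
move_arm --pt "0 0 0 0" --pt "0 0 0 0" --pt "0 0 0 0" --pt "0 0 0 0" --pt "0 0 0 0" --pt "0 0 0 0" --jaw 0.0

```text
clock: 22.65
eef_pos: [552.7, -187.9, 61.2]
eef_rot: [3.14, 0.001, 2.906]
wrist_force: [1.7, 6.7, 4.2]
finger_gap: 12.3
finger_force: 30.0
```

Emit:
move_arm --pt "0 -0.0004 0 0" --pt "0 -0.0008 0 0" --pt "0 -0.001 0 0" --pt "0 -0.001 0 0" --pt "0 -0.001 0 0"

```text
clock: 23.15
eef_pos: [552.6, -187.9, 61.2]
eef_rot: [3.139, 0.001, 2.906]
wrist_force: [2.3, 14.5, 5.3]
finger_gap: 11.7
finger_force: 30.0
```

Emit:
move_arm --pt "0 0 0 0" --pt "0 0 0 0" --pt "0 0 0 0" --pt "0 0 -0.02 0" --pt "0 0 -0.06 0" --pt "0 0 -0.1 0" --pt "0 0.04 -0.13 0" --pt "0 0.08 -0.14 0" --pt "0 0.12 -0.14 0" --pt "0 0.15 -0.14 0" --pt "0 0.15 -0.14 0" --jaw 0.04

```text
clock: 24.25
eef_pos: [587.4, -41.0, 200.7]
eef_rot: [3.141, 0.0, 2.909]
wrist_force: [-0.4, -0.7, 0.1]
finger_gap: 40.0
finger_force: 0.0
```

```bash
python3 - <<'E'
from h import *
from scipy.optimize import least_squares
a=np.radians(-13.5)
for n in('side','top'):
    c=viewer.camera(n);c['z_map']=np.median([viewer.camera(n)['z_map'] for _ in range(7)],0)
    P=cloud(c);D=P[...,:2]-[547.7,-208.5];lx=D@[np.cos(a),np.sin(a)];ly=D@[-np.sin(a),np.cos(a)];z=P[...,2]
    if n=='side':
        m=(ly>-75)&(ly<-44)&(abs(lx)<18)&(z>68)&(z<106)
        print('neck',least_squares(lambda q:np.hypot(lx[m]-q[0],ly[m]-q[1])-8,[0,-56],loss='soft_l1').x)
    m=(z>62)&(z<92)&(abs(lx)<20)&(ly<45)&(ly>0);print(n,'tab',np.percentile(ly[m],[3,50,97]).round(1))
    m=(z>104)&(z<118)&(abs(lx)<25)&(ly<-30)&(ly>-80);print('top',np.percentile(ly[m],[3,50,97]).round(1))
E
```

```text
neck [  2.8979459  -57.92488955]
side tab [17.5 26.3 27.6]
top [-63.4 -55.4 -50.5]
top tab [16.4 22.8 27.8]
top [-63.2 -56.  -49.5]
```

The tab now sits about 1 mm further in, so the tip is pressed about 5–6 mm. The shaft is unmoved and upright, and the gripper is clear. I hand it in.

```bash
python3 -c "
from cell import manip
print(manip.sign_off())"
```

```text
the job is handed in; nothing more can be done
None
```

Job handed in at about 25 s on the clock: the stepped shaft stands upright, clamped against the fixed jaw, with the sprung tip in by an estimated 5 mm of its 3–9 mm band; that depth comes from position and force readings, because the cameras were too coarse to read the pointer directly.

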